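# Spin the bench lap by hand

## Robot

A 7-joint arm with a two-finger parallel gripper is mounted at the origin on the work surface. World frame = base frame: x ahead of the robot, y to its left, z up, the work surface at z = 0. Lengths are in m, angles in rad, forces in N, time in s.
With the tool pointing down it reaches from about 0.4 to 0.875 m from the base axis. Payload 6.5 kg.
Tool frame: the origin (TCP) lies at the very end of the fingers, on their centre line; the grasp point (between the pads) lies 19 mm behind it; z points along the fingers, y is the direction in which the jaws open and shut (so a half turn about z gives the same grasp; the last joint's range is limited). The gripper opens to 85 mm and grips with 20 to 120 N. Pads are 22 mm wide; open, the fingers measure 114 mm over their backs; the gripper's body (76 mm by 85 mm) begins 54 mm behind the grasp point. The pads swing forward as they close: fully open they stand 13 mm farther back than shut.
Start: joints at [1.132, 0.536, -0.004, 1.538, 0.003, 1.067, -0.071], TCP at [0.237, -0.605, 0.205] pointing down, gripper open.
Joint ranges: [-2.7, 2.7], [-0.37, 2.16], [-1.27, 1.26], [0.24, 2.4], [-1.31, 4.45], [0.19, 1.91], [-2.76, 2.76]. Speed limits (rad/s): [2.39, 2.39, 3.14, 3.14, 3.14, 3.14, 3.14].

## Interface

Orientations are given as a unit quaternion [w, x, y, z].
In Python, from workcell import read_state, capture, camera_model, finish_job gives the robot as it stands.
- The arm moves only by the tool drive_tool, never from a script. Its argument "moves" is a list of rows, each a list of 7 numbers: the shift along the tool's x, y, z in cm, then the turn, a rotation vector about the tool's x, y, z in rad, then the opening, from -1 (shut) to 1 (fully open), so that 0 is half open. A call has 1 to 8 rows; each row shifts and turns the commanded pose from where the row before left it, along the tool's axes as they then stand; what a row does not reach is not made up. A row lasts 1/8 s, in which the tool goes at most 62.5 mm and 10.7 degrees, less where a joint would pass 70% of its speed; a pose out of reach is approached as far as the arm can. A call is refused whole if a number of a shift passes 6.25 or a number of a turn 0.188, either way. A call with a gripper value outside its range is refused whole. The fingers move at their own pace and stop on an object; the grip force is fixed at half the most. Time passes only in rows, so rows that do not move let the fingers close. It gives the time, the measured TCP pose, the force and the opening at its end, in the units of the state.
- read_state(): the state, without advancing time (a new reading comes with each control period).
- capture(name): name is "side" or "top" or "wrist"; returns the picture (384x512x3 uint8, blue, green, red); there is no depth.
- camera_model(name): a dict with "fx", "fy", "cx", "cy" (pixels), "position" and "attitude" of the camera in the world. Camera axes: x right, y down, z forward; pixel columns grow to the right and rows downward; lengths in m; the calibration is good to about 2 mm. A picture is of the moment at which its call begins: read the wrist's pose just before it. camera_model takes no time and is no camera call; for the wrist camera it gives the pose at the moment of the call.
- finish_job(): hands the job in, once; it reports no verdict.
The state is a dict: "clock": time; "q": joint angles; "qvel": joint speeds; "joint_torque": joint torques, N m; "ee_pos": TCP position; "eef_rot": TCP orientation; "force": force on the tool from outside, world axes, zero at the start; "ft_torque": the same for the moment, N m; "opening": finger opening in m.
Only numpy, scipy, OpenCV 4.12 (cv2) and the standard library are available. Lean on these libraries where they do the work, as an engineer would, in place of code of your own. Each camera call takes 0.05 s, during which the arm holds its last target. There are 200 camera calls.

## Task

Draw the red-headed lock pin straight up out of the bench lap and stand it fully home in the hole of the wooden block. Then check that the copper lap turns freely: lay closed fingertips lightly on its flat face and carry it round exactly one full turn, either way, never bearing on it with more than 15 N, so that it comes to rest with its rim notch back over the lock hole (to within about 14 degrees) and the fingers off it. Leave everything else on the bench undisturbed.

Things in the scene. Friction and masses are not known exactly. Their poses are not given: they have to be found in the camera images.
- machine: Bench lap machine, fixed: grey box 200 x 200 x 50 mm, on it a round grey pan (outer radius 112, floor 56, rim 80 mm above the bench). Origin on the bench under the centre; its z is the spindle axis, +x points from the axis to the lock hole. In the pan turns a level copper lap, 152 mm across, 10 mm thick, its face smooth and flush but for a 1 mm step down outside radius 62 mm.
- spindle (a point): Point on the spindle axis at the pan floor, 56 mm above the bench. The spindle is set to a different height each time: the lap's face lies 95 to 119 mm above the bench, not measured, so feel for it. The lap is sprung: pressed, it yields straight down 1 mm for each 3.5 N, at most 12 mm, without tilting.
- lock_hole (a point): Mouth of the lock hole, on the axis of the hole, 78 mm above the bench, in a dark steel boss in the pan, 69 mm from the spindle axis; 11 mm across, 18 mm deep. The pin stands in it at the start, passing through the lap's notch.
- lap (a joint): Turning angle of the lap, rad, 0 at the start (notch at lock hole), growing counter-clockwise from above; a full turn is +6.283 or -6.283; no stops. Drag 0.12 N m: fingertip friction 45 mm from the axis carries it well at 7 N pressure, and slips more and more below 5 N; it stops almost at once when let go. A 14 mm notch in the rim takes the pin; a white stripe 34 x 9 mm on the face points to it.
- pin: Loose lock pin, about 90 g, upright, 106 mm long: steel shank 10 mm across and 68 mm long with chamfered foot, red cylindrical head 22 mm across and 38 mm tall on top. Origin at the centre of the foot, z up towards the head.
- pin_grip (a point): Middle of the pin's red head, 90 mm above its foot.
- pin_foot (a point): Centre of the pin's foot.
- park: Fixed wooden block 90 x 70 x 45 mm with one hole, the pin's parking place. Origin at the centre of its underside on the bench.
- park_hole0 (a point): Mouth of the parking hole in the middle of the block's top, 45 mm above the bench; 12 mm across, chamfered, vertical, 35 mm deep. With the pin fully home its foot lies 35 mm below this point.
- jar_big: Bystander: clear lidded jar 70 mm across, 110 mm tall
- jar_open: Bystander: open clear glass 70 mm across, 80 mm tall
- screwdriver: Bystander: screwdriver lying on the bench
- hammer: Bystander: hammer lying on the bench
- mandrel: Bystander: steel ring mandrel 200 mm tall, standing on its 40 mm foot
Mind the look-alikes: they are no part of the job. What is shaped like the pin but green or purple is not meant.

How it is judged:
On the way, in this order (a step that is already met when the one before it is completed fails the run):
1. the pin stands fully home in the wooden block's hole, let go, the lap still where it was (z of pin_foot in the frame of park_hole0 below -0.028 m and horizontal distance between pin_foot and park_hole0 below 0.006 m and angle between pin's own z axis and vertical below 0.15 rad and linear speed of pin below 0.03 m/s and contact force between pin and the fingers below 0.05 N and value of joint lap between -0.6 and 0.6 rad), for 0.2 s.
2. the lap has been carried round one full turn ((value of joint lap between 6.03 and 6.53 rad or value of joint lap between -6.53 and -6.03 rad)), for 0.1 s.
At the end, for the whole second after the job is handed in: The pin stands upright and at rest in the wooden block's hole (foot at least 28 mm deep, within 6 mm of the hole's axis), and the lap is at rest exactly one full turn either way from its start, within 0.25 rad (14 degrees) (z of pin_foot in the frame of park_hole0 below -0.028 m and horizontal distance between pin_foot and park_hole0 below 0.006 m and angle between pin's own z axis and vertical below 0.15 rad and linear speed of pin below 0.03 m/s and (value of joint lap between 6.03 and 6.53 rad or value of joint lap between -6.53 and -6.03 rad) and velocity of joint lap between -0.1 and 0.1 rad/s); the robot touches nothing.
It fails at once if the lap is pressed or pushed by the robot with more than 15 N (contact force between lap and the fingers above 15 N or contact force between lap and the arm above 15 N).
It fails at once if another loose thing on the bench is moved more than 20 mm (distance of any of jar_big, jar_open, screwdriver, hammer, mandrel from where it was at the start of the episode above 0.02 m).
It also fails if it takes over 67 s, if anything falls off the work surface, if the arm or the gripper's body presses on something with over 40 N, if the wrist force passes 120 N, or if a joint passes its speed limit or range.

## Working session

There is one attempt and no reset: what is moved stays moved. The work goes in short steps, Python scripts to look and compute and a tool call to move; the robot and the scene stay as the last step left them, time stands still between calls to the robot, and variables do not carry over. Pictures are saved under pics/ and viewed, about 8 in all and at most 12, crops included, and the job is handed in when it is done.

Besides the shell and the picture viewer there is one more tool, called after "Request:" in YAML: its name, and indented under it one key for each argument. drive_tool: Moves the arm, as the interface text tells. Its arguments: {"type":"object","properties":{"moves":{"type":"array"}},"required":["moves"]}

```bash
mkdir -p pics; ls; python3 - <<'E'
from workcell import *
import cv2,numpy as np
s=read_state();print(s)
for n in("side","top","wrist"):
    m=camera_model(n);print(n,m)
    im=capture(n);cv2.imwrite(f"pics/{n}0.png",im)
a=cv2.imread("pics/top0.png");b=cv2.imread("pics/side0.png")
cv2.imwrite("pics/v1.png",cv2.resize(a,(800,600),interpolation=cv2.INTER_CUBIC))
cv2.imwrite("pics/v2.png",cv2.resize(b,(800,600),interpolation=cv2.INTER_CUBIC))
E
```

```text
pics
{'clock': 0.0, 'q': array([ 1.13183342,  0.5371911 , -0.00446098,  1.5388759 ,  0.00261848,
        1.06731292, -0.07118991]), 'qvel': array([-0.00021502,  0.00035699, -0.00013651,  0.00117137, -0.00155187,
        0.00033303, -0.00083296]), 'joint_torque': array([ 5.66037997e-04, -5.83394301e+01,  1.04882307e+00, -2.59093201e+01,
        1.21760939e-02,  9.58907098e-03, -2.45198498e-05]), 'ee_pos': array([ 0.23645953, -0.60472525,  0.20459569]), 'eef_rot': array([-8.60245789e-04,  9.82670599e-01,  1.85358305e-01, -2.31057840e-04]), 'force': array([0.32013151, 1.05854814, 0.74105639]), 'ft_torque': array([ 0.00967655, -0.01631401, -0.04806116]), 'opening': 0.08535259367667408}
side {'fx': 487.93941064921273, 'fy': 487.93941064921273, 'cx': 259.82279371353127, 'cy': 190.03423319384208, 'position': array([0.11392002, 0.74645934, 1.04285373]), 'attitude': array([ 0.10812687, -0.26329955,  0.88851305, -0.35989789])}
top {'fx': 350.99368071967103, 'fy': 350.99368071967103, 'cx': 256.9777485718023, 'cy': 189.5442621265804, 'position': array([0.42343276, 0.00391268, 1.03403362]), 'attitude': array([-0.05951083,  0.70458217, -0.70290123,  0.07715111])}
wrist {'fx': 336.9876945035876, 'fy': 336.9876945035876, 'cx': 252.38480708775202, 'cy': 194.53634264578648, 'position': array([ 0.30424455, -0.57759404,  0.37282685]), 'attitude': array([ 0.11950242,  0.81703192, -0.55809419, -0.08190787])}
```

View pics/v1.png

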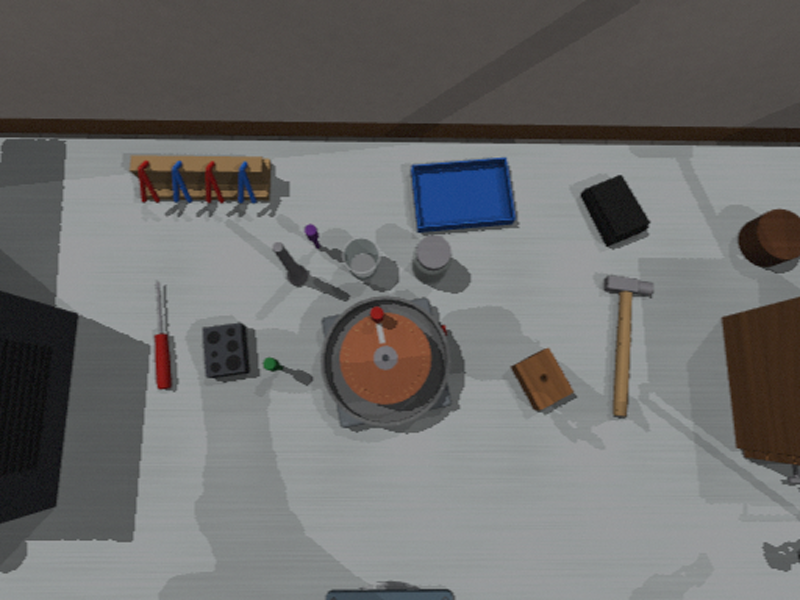

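View pics/v2.png

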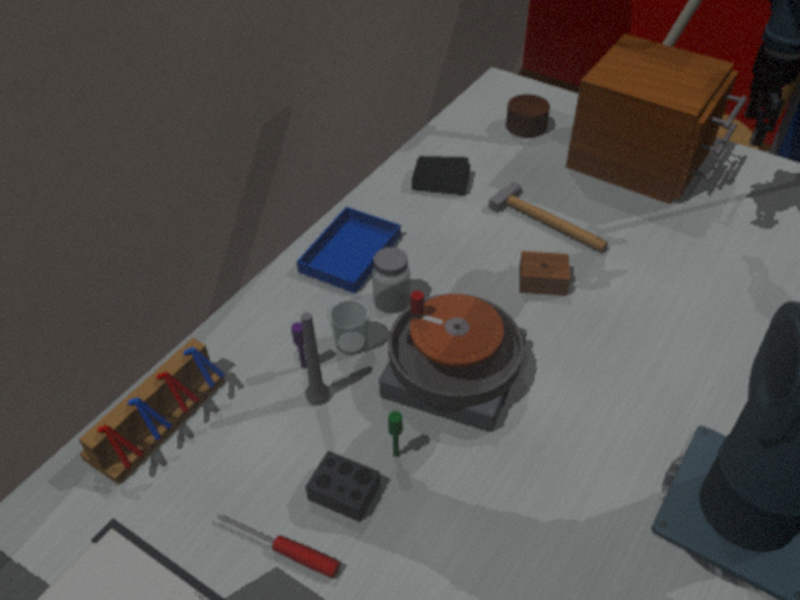

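Top view (800 px scale): the red pin is at (377,314), standing on the pan at the end of the white stripe. The look-alikes are green (270,364) and purple (311,232). The wooden block with one hole is at (543,379), with the hole at (544,378). The jar, glass and mandrel are at (432,257), (361,258) and (297,277). Next I measure these and crop.

```bash
cat > h.py <<'E'
import numpy as np,cv2
from workcell import *
from scipy.spatial.transform import Rotation as R
def rot(q): return R.from_quat(np.roll(q,-1))
def ray(m,u,v):
    d=rot(m["attitude"]).apply([(u-m["cx"])/m["fx"],(v-m["cy"])/m["fy"],1]);return m["position"],d
def onz(m,u,v,z):
    p,d=ray(m,u,v);return p+d*(z-p[2])/d[2]
def tri(r):
    A=0;b=0
    for p,d in r:
        d=d/np.linalg.norm(d);P=np.eye(3)-np.outer(d,d);A=A+P;b=b+P@p
    return np.linalg.solve(A,b)
def blobs(mask,mn=15):
    n,l,s,c=cv2.connectedComponentsWithStats(mask.astype(np.uint8))
    return [(c[i].round(1),s[i]) for i in range(1,n) if s[i,4]>=mn]
def red(im):
    h=cv2.cvtColor(im,cv2.COLOR_BGR2HSV);H=h[...,0]
    return ((H<5)|(H>172))&(h[...,1]>150)&(h[...,2]>60)
def copper(im):
    h=cv2.cvtColor(im,cv2.COLOR_BGR2HSV);H=h[...,0]
    return (H>=5)&(H<15)&(h[...,1]>120)&(h[...,2]>70)
E
python3 - <<'E'
from h import *
for n in("top","side"):
    im=cv2.imread(f"pics/{n}0.png")
    print(n,"red",[(c,s) for c,s in blobs(red(im))]); print("cop",[(c,s) for c,s in blobs(copper(im),100)])
t=camera_model("top");s=camera_model("side")
f=.64
for nm,u,v,z in[("pin",377,314,.16),("hub",385,358,.107),("hole",544,378,.045),("jar",432,250,.11),("glass",361,255,.08),("mand",278,246,.2),("mandfoot",297,277,.02),("stripe_in",383,341,.107),("green",270,364,.1)]:
    print(nm,onz(t,u*f,v*f,z).round(4))
print("pin tri",tri([ray(t,377*f,314*f),ray(s,417*f,297*f)]),"hub",tri([ray(t,385*f,358*f),ray(s,457*f,327*f)]),"hole",tri([ray(t,544*f,378*f),ray(s,545*f,266*f)]))
a=cv2.imread("pics/top0.png")[150:290,150:390];cv2.imwrite("pics/v3.png",cv2.resize(a,(800,467),interpolation=cv2.INTER_CUBIC))
E
```

```text
top red [(array([ 93. , 116.1]), array([ 88, 103,  14,  26, 129], dtype=int32)), (array([134.9, 117.4]), array([131, 104,  12,  26, 128], dtype=int32)), (array([241. , 200.3]), array([237, 196,   9,   9,  58], dtype=int32)), (array([103.7, 231.2]), array([ 99, 214,  10,  35, 278], dtype=int32))]
cop [(array([246.6, 230. ]), array([ 218,  200,   58,   59, 2346], dtype=int32)), (array([347.7, 242.1]), array([330, 223,  36,  39, 768], dtype=int32))]
side red [(array([418.4,  10.9]), array([402,   0,  38,  27, 706], dtype=int32)), (array([466.2,  23.6]), array([ 432,    0,   61,   82, 2066], dtype=int32)), (array([467.2,  67.7]), array([464,  64,   8,   9,  37], dtype=int32)), (array([494.4,  84.4]), array([489,  72,  13,  21,  62], dtype=int32)), (array([266.6, 189.1]), array([263, 186,   8,   7,  38], dtype=int32)), (array([112.6, 248.6]), array([101, 238,  25,  26, 163], dtype=int32)), (array([ 76. , 283.7]), array([ 63, 273,  28,  27, 199], dtype=int32)), (array([195.4, 355.4]), array([175, 344,  41,  24, 396], dtype=int32))]
cop [(array([421.4,  46.8]), array([ 372,   22,   99,   53, 2696], dtype=int32)), (array([458.5,  62.1]), array([447,  44,  26,  35, 131], dtype=int32)), (array([348.7, 169.8]), array([334, 162,  30,  17, 385], dtype=int32)), (array([293.1, 211.2]), array([ 263,  189,   59,   44, 1790], dtype=int32))]
pin [0.5653 0.0216 0.16  ]
hub [0.4989 0.0085 0.107 ]
hole [ 0.4687 -0.2771  0.045 ]
jar [ 0.6872 -0.0726  0.11  ]
glass [0.6855 0.0528 0.08  ]
mand [0.6663 0.1769 0.2   ]
mandfoot [0.6582 0.1759 0.02  ]
stripe_in [0.5277 0.0121 0.107 ]
green [0.489  0.2022 0.1   ]
pin tri [0.5659959  0.02195237 0.1625943 ] hub [0.49813863 0.00854433 0.11931949] hole [ 0.46871031 -0.27770325  0.04294673]
```

View pics/v3.png

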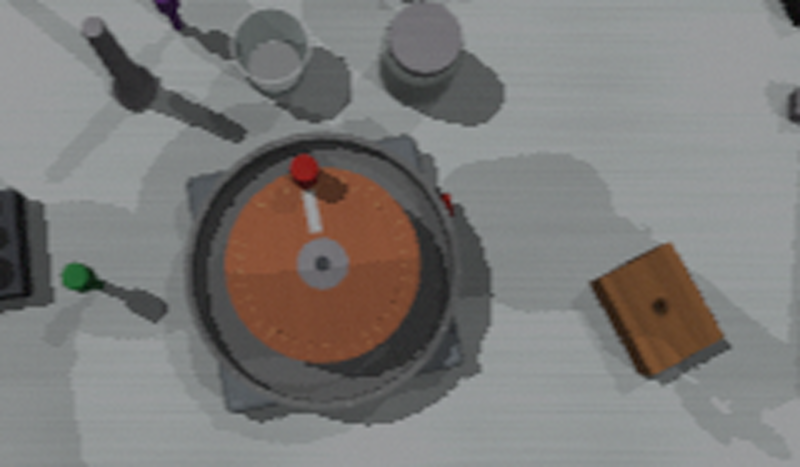

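Red (303,170 in the crop) is the only red-headed pin. It stands in the lap notch at the stripe's end, 69 mm from the hub, which fits the description. Going above it now.

Request:
drive_tool:
  moves:
    - [4.1,-3.57,-0.3,0,0,0,1]
    - [4.1,-3.57,-0.3,0,0,0,1]
    - [4.1,-3.57,-0.3,0,0,0,1]
    - [4.1,-3.57,-0.3,0,0,0,1]
    - [4.1,-3.57,-0.3,0,0,0,1]
    - [4.1,-3.57,-0.3,0,0,0,1]
    - [4.1,-3.57,-0.3,0,0,0,1]
    - [4.1,-3.57,-0.3,0,0,0,1]

```text
clock: 1.15
ee_pos: [0.4387, -0.2182, 0.2296]
eef_rot: [0.0, 0.983, 0.185, 0.0]
force: [1.1, -0.6, 0.3]
opening: 0.0854
```

Request:
drive_tool:
  moves:
    - [4.1,-3.57,0,0,0,0,1]
    - [4.1,-3.57,0,0,0,0,1]
    - [4.1,-3.57,0,0,0,0,1]
    - [4.1,-3.57,0,0,0,0,1]
    - [4.1,-3.57,0,0,0,0,1]
    - [0,0,0,0,0,0,1]
    - [0,0,0,0,0,0,1]

```text
clock: 2.02
ee_pos: [0.5636, 0.0203, 0.229]
eef_rot: [0.0, 0.983, 0.185, -0.001]
force: [0.4, -0.8, -0.5]
opening: 0.0855
```

```bash
python3 - <<'E'
from h import *
s=read_state();print(s["clock"],s["ee_pos"],s["eef_rot"],s["force"],s["q"].round(2))
m=camera_model("wrist");print(m);im=capture("wrist");cv2.imwrite("pics/w1.png",im)
print(blobs(red(im)),blobs(copper(im),100))
cv2.imwrite("pics/v4.png",im)
E
```

```text
2.025 [0.56361864 0.02034303 0.22901492] [ 2.54729090e-04  9.82681794e-01  1.85299857e-01 -6.25055756e-04] [ 0.37079045 -0.76518267 -0.49172919] [ 0.13  0.38 -0.31  1.73  0.13  1.05 -1.43]
{'fx': 336.9876945035876, 'fy': 336.9876945035876, 'cx': 252.38480708775202, 'cy': 194.53634264578648, 'position': array([0.63143231, 0.04791404, 0.39708228]), 'attitude': array([ 0.12048638,  0.81685885, -0.55819744, -0.08148783])}
[(array([252.1, 187. ]), array([238, 168,  29,  38, 904], dtype=int32)), (array([350.6, 200.1]), array([348, 195,   5,  14,  43], dtype=int32))] [(array([238.6, 245.5]), array([  157,   166,   167,   154, 17539], dtype=int32)), (array([454. , 293.9]), array([ 416,  269,   66,   55, 2107], dtype=int32))]
```

View pics/v4.png

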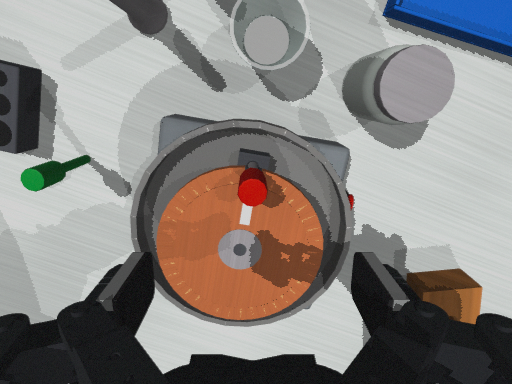

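```bash
python3 - <<'E'
from h import *
m=camera_model("wrist");t=camera_model("top")
print("pin",onz(m,252.2,192,.166),onz(m,252.2,187,.147), "from top", onz(t,241,200.3,.164))
for z in(.095,.107,.119):print("hub",z,onz(m,239.5,250,z),onz(t,385*.64,358*.64,z),onz(t,246.6,230,z))
g=onz(m,252.2,192,.166)
s=read_state();print("tool shift cm",rot(s["eef_rot"]).inv().apply(g-s["ee_pos"])*100)
p=onz(t,347.7,242.1,.04);print(p, onz(t,150+660*.3,150+306*.3,.045))
E
```

```text
pin [0.56847504 0.02231564 0.166     ] [0.5670451  0.02173667 0.147     ] from top [0.56635623 0.02219497 0.164     ]
hub 0.095 [0.48915272 0.00483966 0.095     ] [0.4999189 0.0085822 0.095    ] [0.49758192 0.00803601 0.095     ]
hub 0.107 [0.49480026 0.00651508 0.107     ] [0.49894148 0.00852253 0.107     ] [0.49663436 0.00798331 0.107     ]
hub 0.119 [0.5004478 0.0081905 0.119    ] [0.49796406 0.00846286 0.119     ] [0.4956868  0.00793062 0.119     ]
tool shift cm [ 0.5691327  -0.08614949  6.31439984]
[ 0.46844199 -0.27716334  0.04      ] [ 0.4690508  -0.27663972  0.045     ]
```

Request:
drive_tool:
  moves:
    - [0.38,-0.03,0,0,0,0,1]
    - [0,0,2.4,0,0,0,1]
    - [0,0,2.4,0,0,0,1]
    - [0,0,2.4,0,0,0,1]
    - [0,0,1.6,0,0,0,1]
    - [0,0,0.8,0,0,0,1]
    - [0,0,0,0,0,0,1]
    - [0,0,0,0,0,0,0]

```text
clock: 3.08
ee_pos: [0.5682, 0.0227, 0.1343]
eef_rot: [0.0, 0.983, 0.185, 0.001]
force: [0.2, 0.0, 0.2]
opening: 0.0698
```

Request:
drive_tool:
  moves:
    - [0,0,0,0,0,0,-1]
    - [0,0,0,0,0,0,-1]
    - [0,0,0,0,0,0,-1]
    - [0,0,0,0,0,0,-1]
    - [0,0,0,0,0,0,-1]
    - [0,0,0,0,0,0,-1]

```text
clock: 3.82
ee_pos: [0.568, 0.0228, 0.134]
eef_rot: [0.0, 0.983, 0.185, 0.001]
force: [-0.4, 0.2, 5.4]
opening: 0.0184
```

Request:
drive_tool:
  moves:
    - [0,0,0,0,0,0,-1]
    - [0,0,-0.5,0,0,0,-1]
    - [0,0,-0.8,0,0,0,-1]
    - [0,0,-0.8,0,0,0,-1]
    - [0,0,0,0,0,0,-1]

```text
clock: 4.45
ee_pos: [0.568, 0.0227, 0.1553]
eef_rot: [0.0, 0.983, 0.185, 0.001]
force: [0.5, -0.8, -1.3]
opening: 0.0179
```

```bash
python3 - <<'E'
from h import *
s=read_state();print(s["clock"],s["ee_pos"],s["force"],s["opening"])
im=capture("wrist");sd=capture("side");print(blobs(red(im)),blobs(red(sd)))
cv2.imwrite("pics/v5.png",np.hstack([cv2.resize(im[130:330,130:380],(500,400)),cv2.resize(sd[150:270,220:310],(300,400))]))
E
```

```text
4.45 [0.56799081 0.02274156 0.15527635] [ 0.54785982 -0.8104651  -1.25656641] 0.01786997239281461
[(array([252.5, 247.5]), array([ 232,  213,   42,   69, 2429], dtype=int32)), (array([373.7, 227.6]), array([371, 222,   5,  14,  32], dtype=int32))] [(array([463.8,  31.5]), array([ 432,    0,   57,   91, 1789], dtype=int32)), (array([420.6,  18. ]), array([404,   6,  32,  21, 253], dtype=int32)), (array([467. ,  67.8]), array([464,  64,   7,   9,  35], dtype=int32)), (array([111.8, 248.4]), array([101, 239,  22,  24, 139], dtype=int32)), (array([ 76.1, 283.6]), array([ 63, 272,  28,  27, 200], dtype=int32)), (array([195.2, 355.5]), array([175, 344,  40,  24, 391], dtype=int32))]
```

View pics/v5.png

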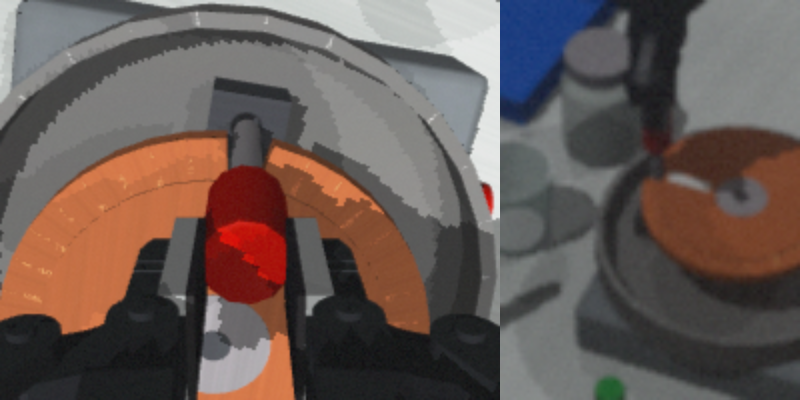

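Wrist crop: the red head sits squarely between the pads and the shank is rising out of the notch. The side crop agrees. Lifting clear and carrying it to the block.

Request:
drive_tool:
  moves:
    - [0,0,-1,0,0,0,-1]
    - [0,0,-1.5,0,0,0,-1]
    - [0,0,-2,0,0,0,-1]
    - [0,0,-2,0,0,0,-1]
    - [-1.2,1.4,-0.5,0,0,0,-1]
    - [-2.2,2.7,0,0,0,0,-1]
    - [-2.8,3.4,0,0,0,0,-1]
    - [-2.8,3.4,0,0,0,0,-1]

```text
clock: 5.55
ee_pos: [0.5219, -0.1142, 0.2243]
eef_rot: [0.0, 0.983, 0.185, -0.0]
force: [-0.4, -1.5, -1.1]
opening: 0.0179
```

Request:
drive_tool:
  moves:
    - [-2.8,3.4,0,0,0,0,-1]
    - [-2.8,3.4,0,0,0,0,-1]
    - [-2.8,3.4,0,0,0,0,-1]
    - [-1.9,2.2,1.5,0,0,0,-1]
    - [-0.86,1.02,2,0,0,0,-1]
    - [0,0,2,0,0,0,-1]
    - [0,0,0,0,0,0,-1]
    - [0,0,0,0,0,0,-1]

```text
clock: 6.55
ee_pos: [0.4683, -0.2777, 0.1702]
eef_rot: [0.0, 0.983, 0.185, 0.0]
force: [0.0, 0.0, -0.9]
opening: 0.0181
```

```bash
python3 - <<'E'
from h import *
s=read_state();print(s["clock"],s["ee_pos"],s["force"],s["opening"])
im=capture("wrist");sd=capture("side");tp=capture("top");print(blobs(red(im)),blobs(copper(im),100))
for n,i in(("w2",im),("s2",sd),("t2",tp)):cv2.imwrite(f"pics/{n}.png",i)
cv2.imwrite("pics/v6.png",np.hstack([cv2.resize(im[130:330,150:350],(400,400)),cv2.resize(sd[110:210,310:410],(400,400),interpolation=cv2.INTER_CUBIC)]))
E
```

```text
6.55 [ 0.46825238 -0.27769604  0.17015847] [ 0.02252673  0.02674454 -0.93584221] 0.018051549517450832
[(array([88.4,  5. ]), array([ 77,   0,  22,  13, 210], dtype=int32)), (array([252., 248.]), array([ 233,  213,   40,   69, 2251], dtype=int32))] [(array([252.6, 169.4]), array([ 208,  119,   87,  108, 6962], dtype=int32)), (array([504.8, 355.1]), array([493, 335,  19,  37, 289], dtype=int32))]
```

View pics/v6.png

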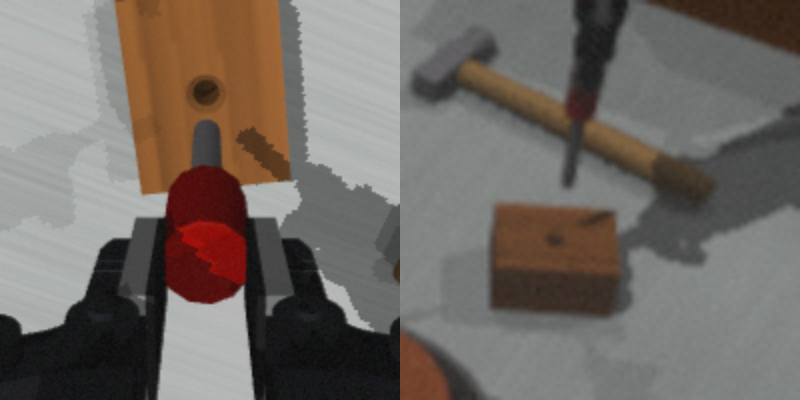

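```bash
python3 - <<'E'
from h import *
m=camera_model("wrist");s=camera_model("side");t=camera_model("top")
st=read_state()
hw=onz(m,252.5,175.7,.045);fw=onz(m,253,194,.096)
print("wrist hole",hw,"foot",fw,"head top",onz(m,252,264,.202))
print("side hole",onz(s,448.75,170,.045),"foot",onz(s,452,156,.097))
a=rot(st["eef_rot"]).inv().apply
print("tool shift wrist",a(hw-fw)*100)
print("side",a(onz(s,448.75,170,.045)-onz(s,452,156,.097))*100)
print("tri hole",tri([ray(m,252.5,175.7),ray(s,448.75,170),ray(t,348.1,241.9)]))
print("tri foot",tri([ray(m,253,192),ray(s,452,156)]))
E
```

```text
wrist hole [ 0.47135951 -0.2760758   0.045     ] foot [ 0.4696276  -0.27701044  0.096     ] head top [ 0.46792002 -0.2767309   0.202     ]
side hole [ 0.21982111 -0.43745488  0.045     ] foot [ 0.22521371 -0.4387273   0.097     ]
tool shift wrist [ 0.19067071 -0.03020019  5.10014347]
side [-0.46055664 -0.32143995  5.19918797]
tri hole [ 0.38578956 -0.28348633  0.11686872]
tri foot [ 0.34266723 -0.3200709   0.12002566]
```

```bash
python3 - <<'E'
from h import *
m=camera_model("wrist");s=camera_model("side");t=camera_model("top")
a=rot(read_state()["eef_rot"]).inv().apply
h=onz(s,348.75,170,.045);f=onz(s,352,156,.097)
print("side hole",h,"foot",f,a(h-f)*100)
print("tri hole",tri([ray(m,252.5,175.7),ray(s,348.75,170),ray(t,348.1,241.9)]))
print("tri foot",tri([ray(m,253,192),ray(s,352,156)]))
E
```

```text
side hole [ 0.46846098 -0.27650615  0.045     ] foot [ 0.46793414 -0.28166654  0.097     ] [ 0.23237362 -0.46775317  5.19964245]
tri hole [ 0.46954871 -0.27706468  0.04354454]
tri foot [ 0.46931825 -0.27771956  0.09851644]
```

Request:
drive_tool:
  moves:
    - [0.13,-0.06,1.5,0,0,0,-1]
    - [0,0,1.5,0,0,0,-1]
    - [0,0,1.3,0,0,0,-1]
    - [0,0,0.4,0,0,0,-1]
    - [0,0,0,0,0,0,-1]

```text
clock: 7.32
ee_pos: [0.4692, -0.2761, 0.1221]
eef_rot: [-0.0, 0.983, 0.185, -0.0]
force: [-0.2, 0.2, 0.1]
opening: 0.018
```

```bash
python3 - <<'E'
from h import *
s=read_state();print(s["clock"],s["ee_pos"],s["force"],s["opening"])
im=capture("wrist");sd=capture("side")
cv2.imwrite("pics/v7.png",np.hstack([cv2.resize(im[150:250,200:300],(400,400),interpolation=cv2.INTER_CUBIC),cv2.resize(sd[140:190,325:375],(400,400),interpolation=cv2.INTER_CUBIC)]))
E
```

```text
7.325 [ 0.46919686 -0.27612396  0.12212334] [-0.20862949  0.1917488   0.12817446] 0.018031610488150454
```

View pics/v7.png

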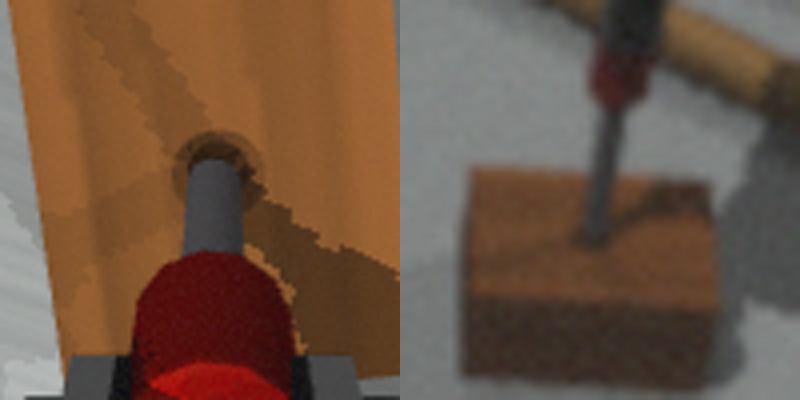

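Request:
drive_tool:
  moves:
    - [0.08,0.04,0.3,0,0,0,-1]
    - [0,0,0.3,0,0,0,-1]
    - [0,0,0.3,0,0,0,-1]
    - [0,0,0,0,0,0,-1]

```text
clock: 7.92
ee_pos: [0.47, -0.2762, 0.1131]
eef_rot: [-0.0, 0.983, 0.185, -0.0]
force: [0.4, 0.1, -1.7]
opening: 0.018
```

No contact force with the foot about 6 mm in, so I'm going on down.

Request:
drive_tool:
  moves:
    - [0,0,0.6,0,0,0,-1]
    - [0,0,0.6,0,0,0,-1]
    - [0,0,0.5,0,0,0,-1]
    - [0,0,0.5,0,0,0,-1]
    - [0,0,0.3,0,0,0,-1]
    - [0,0,0,0,0,0,-1]

```text
clock: 8.68
ee_pos: [0.4701, -0.2762, 0.0882]
eef_rot: [-0.0, 0.983, 0.185, -0.0]
force: [0.2, -0.4, -1.8]
opening: 0.0179
```

Request:
drive_tool:
  moves:
    - [0,0,0.2,0,0,0,-1]
    - [0,0,0.15,0,0,0,-1]
    - [0,0,0,0,0,0,-1]

```text
clock: 9.05
ee_pos: [0.4701, -0.2763, 0.0849]
eef_rot: [-0.0, 0.983, 0.185, -0.0]
force: [-0.4, -1.2, -1.4]
opening: 0.0185
```

Request:
drive_tool:
  moves:
    - [0,0,0.1,0,0,0,-1]
    - [0,0,0,0,0,0,0.3]
    - [0,0,0,0,0,0,0.3]
    - [0,0,0,0,0,0,0.3]
    - [0,0,0,0,0,0,0.3]
    - [0,0,0,0,0,0,0.3]

```text
clock: 9.8
ee_pos: [0.4702, -0.2763, 0.084]
eef_rot: [0.0, 0.983, 0.185, -0.0]
force: [-0.3, -0.1, -0.1]
opening: 0.0555
```

Request:
drive_tool:
  moves:
    - [0,0,-1,0,0,0,0.3]
    - [0,0,-2,0,0,0,0.3]
    - [0,0,-3,0,0,0,0.3]
    - [0,0,-4,0,0,0,0.3]
    - [0,0,-4,0,0,0,0.3]
    - [0,0,0,0,0,0,0.3]

```text
clock: 10.55
ee_pos: [0.4724, -0.2774, 0.228]
eef_rot: [0.002, 0.983, 0.185, 0.003]
force: [0.0, -0.1, -0.5]
opening: 0.0552
```

```bash
python3 - <<'E'
from h import *
s=read_state();print(s["clock"],s["ee_pos"],s["force"],s["opening"])
im=capture("wrist");sd=capture("side");tp=capture("top");cv2.imwrite("pics/t3.png",tp)
cv2.imwrite("pics/s3.png",sd)
cv2.imwrite("pics/v8.png",np.hstack([cv2.resize(im[60:310,150:350],(320,400)),cv2.resize(sd[130:230,250:370],(480,400),interpolation=cv2.INTER_CUBIC)]))
E
```

```text
10.55 [ 0.47243821 -0.27736886  0.22798607] [ 0.01749773 -0.06241235 -0.51056741] 0.05519093322491465
```

View pics/v8.png

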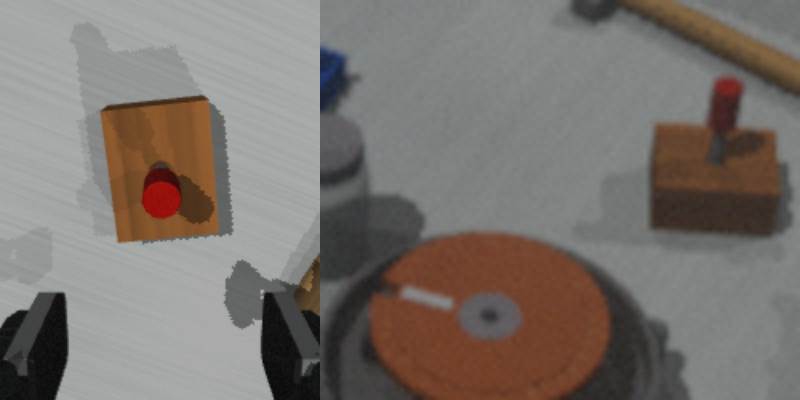

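```bash
python3 - <<'E'
from h import *
m=camera_model("wrist");s=camera_model("side");t=camera_model("top")
tp=cv2.imread("pics/t3.png")
print(blobs(red(tp)))
print("head top",tri([ray(m,250.6,184.4),ray(s,352,151)]))
# lap: copper centroid + hub + notch stripe in top & side
print([ (c,q) for c,q in blobs(copper(tp),100)])
g=cv2.cvtColor(tp,cv2.COLOR_BGR2HSV);x0,y0=215,195
w=(g[...,1]<70)&(g[...,2]>60);w[:y0]=0;w[265:]=0;w[:,:x0]=0;w[:,280:]=0
c=copper(tp).astype(np.uint8);hull=cv2.convexHull(np.argwhere(c[190:275,210:290])[:,::-1]+[210,190]);
mk=np.zeros_like(c);cv2.fillPoly(mk,[hull.astype(np.int32)],1);mk=cv2.erode(mk,np.ones((5,5)))
print("hub/stripe",blobs(w&(mk>0),8)); (e)=cv2.fitEllipse(hull.astype(np.float32));print(e)
# side view hub
print("hub tri",tri([ray(t,246.4,229),ray(s,(489-320)/4+250,316/4+130)]))
E
```

```text
[(array([ 93.1, 116.3]), array([ 89, 103,  13,  26, 130], dtype=int32)), (array([135. , 117.2]), array([131, 103,  12,  27, 135], dtype=int32)), (array([103.4, 231. ]), array([ 99, 214,   9,  35, 250], dtype=int32)), (array([353.2, 239.9]), array([349, 237,  10,   8,  51], dtype=int32))]
head top [ 0.46880447 -0.27416805  0.12111114]
[(array([499.6, 156.1]), array([488, 148,  24,  18, 228], dtype=int32)), (array([246.5, 229.8]), array([ 218,  200,   58,   59, 2358], dtype=int32)), (array([345.2, 241.7]), array([330, 223,  32,  39, 627], dtype=int32))]
hub/stripe [(array([243.1, 213. ]), array([241, 207,   6,  13,  50], dtype=int32)), (array([246.3, 228.5]), array([239, 221,  16,  16, 184], dtype=int32))]
((246.35214233398438, 229.008544921875), (57.82126235961914, 58.09604263305664), 2.6659493446350098)
hub tri [0.49857511 0.00862195 0.12013415]
```

The pin stands in the block. Triangulated head-top height is 121 mm against 116 mm expected if home, which is within error but close to the limit. I'll shut the fingers and feel the head top from above.

Request:
drive_tool:
  moves:
    - [0,0,0,0,0,0,-1]
    - [0,0,0,0,0,0,-1]
    - [0,0,0,0,0,0,-1]
    - [0,0,0,0,0,0,-1]
    - [0,0,0,0,0,0,-1]
    - [0,0,2,0,0,0,-1]
    - [0,0,2,0,0,0,-1]
    - [0,0,0,0,0,0,-1]

```text
clock: 11.7
ee_pos: [0.4692, -0.2758, 0.1828]
eef_rot: [-0.001, 0.983, 0.185, -0.001]
force: [-0.0, 0.4, -0.8]
opening: 0.0002
```

Request:
drive_tool:
  moves:
    - [0,0,2,0,0,0,-1]
    - [0,0,2,0,0,0,-1]
    - [0,0,1.5,0,0,0,-1]
    - [0,0,0.8,0,0,0,-1]
    - [0,0,0,0,0,0,-1]

```text
clock: 12.32
ee_pos: [0.4702, -0.2763, 0.1209]
eef_rot: [-0.0, 0.983, 0.185, -0.0]
force: [0.8, -0.1, -0.6]
opening: -0.0005
```

Request:
drive_tool:
  moves:
    - [0,0,0.2,0,0,0,-1]
    - [0,0,0.15,0,0,0,-1]
    - [0,0,0,0,0,0,-1]

```text
clock: 12.7
ee_pos: [0.4703, -0.2763, 0.1176]
eef_rot: [0.0, 0.983, 0.185, 0.0]
force: [1.9, 0.2, -0.3]
opening: 0.0003
```

Request:
drive_tool:
  moves:
    - [0,0,0.1,0,0,0,-1]
    - [0,0,0,0,0,0,-1]

```text
clock: 12.95
ee_pos: [0.4702, -0.2763, 0.1164]
eef_rot: [-0.0, 0.983, 0.185, -0.0]
force: [-1.0, 0.8, 0.3]
opening: 0.0002
```

The tips went down to 116.4 mm with no real contact, so the head top is at most 116 mm and the pin is fully home. Next is the lap: rise, cross over, and come down at radius 45 mm (spindle estimate 0.499, 0.0085).

Request:
drive_tool:
  moves:
    - [0,0,-2,0,0,0,-1]
    - [0,0,-3.5,0,0,0,-1]
    - [1.5,-2.2,-1.0,0,0,0,-1]
    - [3.3,-4.8,0,0,0,0,-1]
    - [3.3,-4.8,0,0,0,0,-1]
    - [3.3,-4.8,0,0,0,0,-1]
    - [3.3,-4.8,0,0,0,0,-1]
    - [2.86,-4.08,0,0,0,0,-1]

```text
clock: 13.95
ee_pos: [0.5413, 0.0274, 0.1817]
eef_rot: [-0.0, 0.983, 0.186, 0.0]
force: [0.7, -0.3, 0.8]
opening: 0.0001
```

Request:
drive_tool:
  moves:
    - [0,0,2,0,0,0,-1]
    - [0,0,2,0,0,0,-1]
    - [0,0,1,0,0,0,-1]
    - [0,0,0,0,0,0,-1]
    - [0,0,0,0,0,0,-1]

```text
clock: 14.58
ee_pos: [0.5415, 0.0249, 0.1322]
eef_rot: [0.0, 0.983, 0.185, 0.001]
force: [0.5, 0.4, -0.2]
opening: 0.0003
```

Request:
drive_tool:
  moves:
    - [0,0,0.4,0,0,0,-1]
    - [0,0,0.4,0,0,0,-1]
    - [0,0,0.2,0,0,0,-1]
    - [0,0,0,0,0,0,-1]

```text
clock: 15.08
ee_pos: [0.5408, 0.0249, 0.1213]
eef_rot: [-0.0, 0.983, 0.185, -0.0]
force: [0.9, -0.2, 0.9]
opening: 0.0
```

Request:
drive_tool:
  moves:
    - [0,0,0.15,0,0,0,-1]
    - [0,0,0.1,0,0,0,-1]
    - [0,0,0,0,0,0,-1]

```text
clock: 15.45
ee_pos: [0.5409, 0.025, 0.1189]
eef_rot: [-0.0, 0.983, 0.185, -0.0]
force: [0.1, -0.6, 0.1]
opening: 0.0001
```

Request:
drive_tool:
  moves:
    - [0,0,0.2,0,0,0,-1]
    - [0,0,0,0,0,0,-1]

```text
clock: 15.7
ee_pos: [0.5408, 0.025, 0.1168]
eef_rot: [-0.0, 0.983, 0.185, -0.0]
force: [0.5, 0.4, -0.7]
opening: 0.0
```

Request:
drive_tool:
  moves:
    - [0,0,0.2,0,0,0,-1]
    - [0,0,0,0,0,0,-1]

```text
clock: 15.95
ee_pos: [0.5408, 0.025, 0.1148]
eef_rot: [-0.0, 0.983, 0.185, -0.0]
force: [0.1, -0.2, -1.1]
opening: -0.0001
```

Request:
drive_tool:
  moves:
    - [0,0,0.15,0,0,0,-1]
    - [0,0,0,0,0,0,-1]

```text
clock: 16.2
ee_pos: [0.5409, 0.025, 0.1134]
eef_rot: [-0.0, 0.983, 0.185, -0.0]
force: [0.4, -0.8, 0.4]
opening: -0.0002
```

Request:
drive_tool:
  moves:
    - [0,0,0.15,0,0,0,-1]
    - [0,0,0,0,0,0,-1]

```text
clock: 16.45
ee_pos: [0.5409, 0.025, 0.1119]
eef_rot: [0.0, 0.983, 0.185, -0.0]
force: [-0.3, -0.5, -0.9]
opening: -0.0001
```

Request:
drive_tool:
  moves:
    - [0,0,0.15,0,0,0,-1]
    - [0,0,0,0,0,0,-1]

```text
clock: 16.7
ee_pos: [0.5409, 0.0249, 0.1103]
eef_rot: [-0.0, 0.983, 0.185, -0.0]
force: [0.3, 0.3, 0.7]
opening: 0.0001
```

Request:
drive_tool:
  moves:
    - [0,0,0.12,0,0,0,-1]
    - [0,0,0,0,0,0,-1]

```text
clock: 16.95
ee_pos: [0.5409, 0.0249, 0.1092]
eef_rot: [-0.0, 0.983, 0.185, -0.0]
force: [-0.2, 0.3, 0.5]
opening: 0.0001
```

Request:
drive_tool:
  moves:
    - [0,0,0.12,0,0,0,-1]
    - [0,0,0,0,0,0,-1]

```text
clock: 17.2
ee_pos: [0.5409, 0.025, 0.108]
eef_rot: [-0.0, 0.983, 0.185, -0.0]
force: [0.3, -0.2, -0.9]
opening: -0.0001
```

Request:
drive_tool:
  moves:
    - [0,0,0.15,0,0,0,-1]
    - [0,0,0,0,0,0,-1]

```text
clock: 17.45
ee_pos: [0.5408, 0.025, 0.1064]
eef_rot: [-0.0, 0.983, 0.185, -0.0]
force: [-0.3, -0.2, -0.9]
opening: -0.0
```

Request:
drive_tool:
  moves:
    - [0,0,0.15,0,0,0,-1]
    - [0,0,0,0,0,0,-1]

```text
clock: 17.7
ee_pos: [0.5409, 0.025, 0.1049]
eef_rot: [-0.0, 0.983, 0.185, -0.0]
force: [0.5, -0.0, 0.8]
opening: -0.0001
```

```bash
python3 - <<'E'
from h import *
s=read_state();print(s["clock"],s["ee_pos"],s["force"],s["joint_torque"].round(2))
im=capture("wrist");sd=capture("side");cv2.imwrite("pics/w4.png",im)
print([read_state()["force"].round(2)])
cv2.imwrite("pics/v9.png",np.hstack([cv2.resize(im[130:380,130:380],(400,400)),cv2.resize(sd[170:270,240:340],(400,400),interpolation=cv2.INTER_CUBIC)]))
E
```

```text
17.7 [0.54085204 0.02496598 0.10493566] [ 0.53479588 -0.0373568   0.8104609 ] [-1.000e-02 -5.026e+01 -2.680e+00 -2.020e+01  1.000e-02 -2.000e-02
 -0.000e+00]
[array([ 0.94, -0.56, -0.28])]
```

View pics/v9.png

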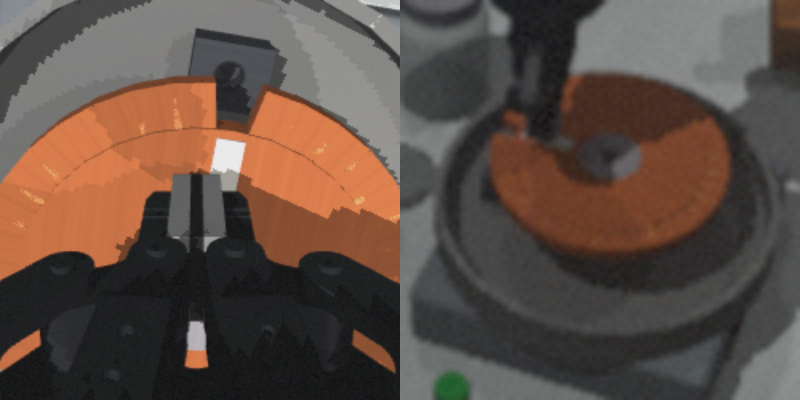

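The fingers are close above the face by the stripe (wrist crop about 228,160) and not touching yet. The lap has not moved. Continuing down.

Request:
drive_tool:
  moves:
    - [0,0,0.15,0,0,0,-1]
    - [0,0,0,0,0,0,-1]

```text
clock: 18.05
ee_pos: [0.5408, 0.0249, 0.1034]
eef_rot: [-0.0, 0.983, 0.185, -0.0]
force: [0.6, 0.5, -0.6]
opening: 0.0
```

Request:
drive_tool:
  moves:
    - [0,0,0.15,0,0,0,-1]
    - [0,0,0,0,0,0,-1]

```text
clock: 18.3
ee_pos: [0.5408, 0.0249, 0.102]
eef_rot: [-0.0, 0.983, 0.185, -0.0]
force: [-0.4, 0.1, -0.2]
opening: -0.0002
```

Request:
drive_tool:
  moves:
    - [0,0,0.15,0,0,0,-1]
    - [0,0,0,0,0,0,-1]

```text
clock: 18.55
ee_pos: [0.5409, 0.025, 0.1005]
eef_rot: [-0.0, 0.983, 0.185, -0.0]
force: [-0.2, -0.4, -0.2]
opening: 0.0
```

Request:
drive_tool:
  moves:
    - [0,0,0.15,0,0,0,-1]
    - [0,0,0,0,0,0,-1]

```text
clock: 18.8
ee_pos: [0.5408, 0.0249, 0.0989]
eef_rot: [-0.0, 0.983, 0.185, -0.0]
force: [0.1, -0.1, -0.4]
opening: -0.0001
```

Request:
drive_tool:
  moves:
    - [0,0,0.12,0,0,0,-1]
    - [0,0,0,0,0,0,-1]

```text
clock: 19.05
ee_pos: [0.5409, 0.025, 0.0978]
eef_rot: [0.0, 0.983, 0.185, -0.0]
force: [0.3, -0.3, -0.5]
opening: 0.0
```

Request:
drive_tool:
  moves:
    - [0,0,0.12,0,0,0,-1]
    - [0,0,0,0,0,0,-1]

```text
clock: 19.3
ee_pos: [0.5408, 0.0249, 0.0966]
eef_rot: [-0.0, 0.983, 0.185, -0.0]
force: [-0.8, 0.7, -0.4]
opening: -0.0002
```

```bash
python3 - <<'E'
from h import *
s=read_state();print(s["clock"],s["ee_pos"],s["force"],s["ft_torque"],s["joint_torque"].round(2))
E
```

```text
19.3 [0.54084861 0.02493983 0.0965598 ] [-0.83954378  0.73627113 -0.42215208] [-0.01075281 -0.06441993  0.01507162] [-1.000e-02 -5.061e+01 -2.690e+00 -1.982e+01  1.000e-02 -1.000e-02
 -0.000e+00]
```

Request:
drive_tool:
  moves:
    - [0,0,0.12,0,0,0,-1]
    - [0,0,0,0,0,0,-1]

```text
clock: 19.55
ee_pos: [0.5409, 0.0249, 0.0954]
eef_rot: [0.0, 0.983, 0.185, -0.0]
force: [-1.1, -0.4, -0.2]
opening: 0.0002
```

Request:
drive_tool:
  moves:
    - [0,0,0.12,0,0,0,-1]
    - [0,0,0,0,0,0,-1]

```text
clock: 19.8
ee_pos: [0.5408, 0.025, 0.0941]
eef_rot: [-0.0, 0.983, 0.185, -0.0]
force: [0.0, -1.3, 0.1]
opening: 0.0001
```

```bash
python3 - <<'E'
from h import *
a=cv2.imread("pics/s3.png");b=capture("side");w=capture("wrist");cv2.imwrite("pics/s5.png",b);cv2.imwrite("pics/w5.png",w)
def g(i): return cv2.cvtColor(i[205:235,275:322],cv2.COLOR_BGR2GRAY).astype(np.float32)
print("side shift of lap front rim",cv2.phaseCorrelate(g(a),g(b),cv2.createHanningWindow((47,30),5)))
for i in(a,b):
    c=copper(i)[180:245,255:330]; ys=[np.where(c[:,x])[0].max()+180 for x in range(20,65,5)];print(ys)
w4=cv2.imread("pics/w4.png")
cv2.imwrite("pics/v10.png",np.hstack([cv2.resize(w[170:330,170:330],(400,400)),cv2.resize(b[180:230,250:300],(400,400),interpolation=cv2.INTER_CUBIC)]))
E
```

```text
side shift of lap front rim ((-0.22452227814892467, 0.11190384406113907), 0.6376244753599167)
[np.int64(228), np.int64(230), np.int64(232), np.int64(232), np.int64(232), np.int64(232), np.int64(230), np.int64(228), np.int64(225)]
[np.int64(228), np.int64(230), np.int64(232), np.int64(232), np.int64(232), np.int64(232), np.int64(230), np.int64(228), np.int64(225)]
```

View pics/v10.png

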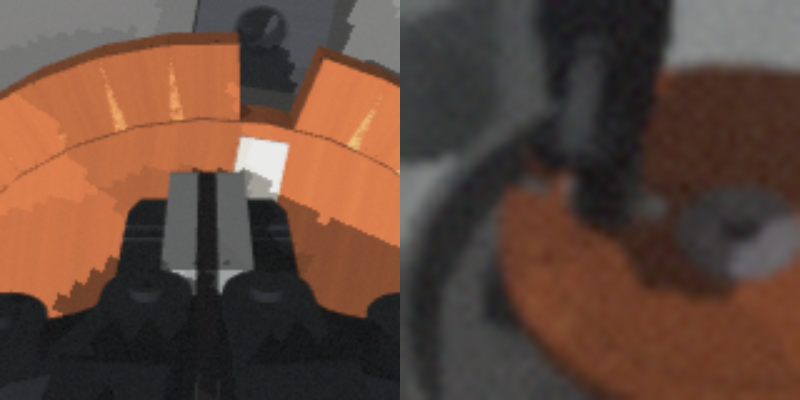

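The lap has not moved in the side view (shift about 0.1 px), so the force readings are right and there is no contact yet. The face must be near the bottom of its range, so I continue gently.

Request:
drive_tool:
  moves:
    - [0,0,0.12,0,0,0,-1]
    - [0,0,0,0,0,0,-1]

```text
clock: 20.15
ee_pos: [0.5409, 0.025, 0.093]
eef_rot: [-0.0, 0.983, 0.185, -0.0]
force: [-0.5, -0.1, -0.2]
opening: -0.0002
```

Request:
drive_tool:
  moves:
    - [0,0,0.12,0,0,0,-1]
    - [0,0,0,0,0,0,-1]

```text
clock: 20.4
ee_pos: [0.5409, 0.025, 0.0918]
eef_rot: [-0.0, 0.983, 0.185, -0.0]
force: [-0.2, -0.4, 0.0]
opening: 0.0002
```

```bash
python3 - <<'E'
from h import *
m=camera_model("wrist");m["position"]=np.array([0.63143231,0.04791404,0.39708228]);m["attitude"]=np.array([0.12048638,0.81685885,-0.55819744,-0.08148783])
im=cv2.imread("pics/w1.png");h=cv2.cvtColor(im,cv2.COLOR_BGR2HSV)
c=((h[...,0]<16)&(h[...,1]>110)).astype(np.uint8);c[:,345:]=0
n,l,s,_=cv2.connectedComponentsWithStats(c);k=1+s[1:,4].argmax();c=(l==k).astype(np.uint8)
P=max(cv2.findContours(c,0,cv2.CHAIN_APPROX_NONE)[0],key=len)[:,0]
P=cv2.convexHull(P)[:,0];P=P[(P[:,1]>225)];print(len(P),P[:,0].min(),P[:,0].max(),P[:,1].max())
from scipy.optimize import least_squares
for z in np.arange(.085,.125,.005):
    Q=np.array([onz(m,u,v,z)[:2] for u,v in P])
    f=least_squares(lambda a:np.hypot(*(Q-a[:2]).T)-a[2],[.5,0,.076],loss="soft_l1",f_scale=.001)
    hb=onz(m,239.5,250,z)[:2]
    print(z.round(3),f.x.round(4),"hub",hb.round(4),"d",np.hypot(*(hb-f.x[:2])).round(4))
st=read_state();mm=camera_model("wrist");q=rot(mm["attitude"]).inv().apply(st["ee_pos"]-mm["position"]);print("TCP px",q[0]/q[2]*mm["fx"]+mm["cx"],q[1]/q[2]*mm["fy"]+mm["cy"],q)
E
```

```text
35 157 323 319
0.085 [0.4858 0.0047 0.0846] hub [0.4846 0.0042] d 0.0013
0.09 [0.4882 0.0054 0.0833] hub [0.4869 0.0049] d 0.0013
0.095 [0.4905 0.0061 0.0819] hub [0.4893 0.0056] d 0.0013
0.1 [0.4928 0.0068 0.0805] hub [0.4916 0.0063] d 0.0013
0.105 [0.4952 0.0075 0.0792] hub [0.494 0.007] d 0.0013
0.11 [0.4975 0.0082 0.0778] hub [0.4963 0.0077] d 0.0012
0.115 [0.4998 0.0088 0.0765] hub [0.4987 0.0084] d 0.0012
0.12 [0.5022 0.0095 0.0751] hub [0.501  0.0091] d 0.0012
TCP px 253.81452231167432 234.78581901019749 [0.00077224 0.02174013 0.18201871]
```

```bash
python3 - <<'E'
from h import *
st=read_state();m0=camera_model("wrist");s=camera_model("side")
Rt=rot(st["eef_rot"]);off=Rt.inv().apply(m0["position"]-st["ee_pos"]);print("off",off)
def proj(m,p):
    q=rot(m["attitude"]).inv().apply(np.array(p)-m["position"]);return np.array([q[0]/q[2]*m["fx"]+m["cx"],q[1]/q[2]*m["fy"]+m["cy"]]).round(1)
for z in(.0918,.0941,.105,.117):print("TCP side",z,proj(s,[.5409,.025,z]))
for z in(.095,.105,.117):print("hub side",z,proj(s,[.499,.0085,z]),"wrist",proj(m0,[.499+.069*.98,.0085+.069*.197,z]))
# lap height from white stripe in wrist views
for f,z in(("w4",.10494),("w5",.0941)):
    im=cv2.imread(f"pics/{f}.png");h=cv2.cvtColor(im,cv2.COLOR_BGR2HSV)
    w=(h[...,1]<40)&(h[...,2]>170);w[:200]=0;w[260:]=0;w[:,:255]=0;w[:,300:]=0
    b=max(blobs(w),key=lambda x:x[1][4]);print(f,b)
    m=dict(m0);m["position"]=m0["position"]+[0,0,z-st["ee_pos"][2]]
    x,y,ww,hh=b[1][:4]
    for zz in(.085,.095,.105,.115):
        print(zz,"stripe width mm",np.linalg.norm(onz(m,x,y+2,zz)-onz(m,x+ww,y+2,zz))*1e3,"outer end",onz(m,x+ww/2,y,zz)[:2].round(4))
E
```

```text
off [ 0.07298587 -0.00090908 -0.16815551]
TCP side 0.0918 [274.6 213.7]
TCP side 0.0941 [274.6 213.1]
TCP side 0.105 [274.7 210.3]
TCP side 0.117 [274.8 207.2]
hub side 0.095 [291.9 215.5] wrist [277.4 195.9]
hub side 0.105 [292.  212.9] wrist [278.9 201.9]
hub side 0.117 [292.2 209.8] wrist [281.  210.1]
w4 (array([272. , 226.9]), array([262, 217,  21,  21, 354], dtype=int32))
0.085 stripe width mm 12.507792049473359 outer end [0.5475 0.0155]
0.095 stripe width mm 11.842770786433954 outer end [0.5508 0.0175]
0.105 stripe width mm 11.177749523394496 outer end [0.554  0.0195]
0.115 stripe width mm 10.512728260355049 outer end [0.5573 0.0214]
w5 (array([274.8, 233.6]), array([264, 225,  21,  23, 297], dtype=int32))
0.085 stripe width mm 11.873320415866964 outer end [0.547  0.0148]
0.095 stripe width mm 11.20342379248548 outer end [0.5505 0.0169]
0.105 stripe width mm 10.53352716910399 outer end [0.554 0.019]
0.115 stripe width mm 9.863630545722504 outer end [0.5574 0.0211]
```

The images show the visible fingertips about 20 mm above the reported TCP. The tip stays at the same pixel while the TCP goes below the lap's visual height (about 115 mm). So feeling on in small steps is still sound.

Request:
drive_tool:
  moves:
    - [0,0,0.12,0,0,0,-1]
    - [0,0,0,0,0,0,-1]

```text
clock: 20.65
ee_pos: [0.5409, 0.0249, 0.0908]
eef_rot: [0.0, 0.983, 0.185, -0.0]
force: [-1.3, -0.1, 2.8]
opening: -0.0001
```

Request:
drive_tool:
  moves:
    - [0,0,0.12,0,0,0,-1]
    - [0,0,0,0,0,0,-1]

```text
clock: 20.9
ee_pos: [0.541, 0.025, 0.0897]
eef_rot: [0.0, 0.983, 0.185, 0.0]
force: [-2.0, -0.4, 5.8]
opening: -0.0003
```

Contact at last: face touched at TCP z about 91.4 mm, with force rising about 3.5 N/mm. That means the tips sit about 24 mm behind the reported TCP, so my earlier feel of the pin head never reached it. The pin must be home before the lap turns, so I go back and press on it first.

Request:
drive_tool:
  moves:
    - [0,0,-3,0,0,0,-1]
    - [0,0,-4,0,0,0,-1]
    - [-1.57,2.28,-1.5,0,0,0,-1]
    - [-3.2,4.64,0,0,0,0,-1]
    - [-3.2,4.64,0,0,0,0,-1]
    - [-3.2,4.64,0,0,0,0,-1]
    - [-3.2,4.64,0,0,0,0,-1]
    - [-3.2,4.64,0,0,0,0,-1]

```text
clock: 21.9
ee_pos: [0.4696, -0.2781, 0.1744]
eef_rot: [0.0, 0.983, 0.185, 0.0]
force: [0.9, 0.2, -0.3]
opening: 0.0
```

Request:
drive_tool:
  moves:
    - [0,0,2.5,0,0,0,-1]
    - [0,0,2.5,0,0,0,-1]
    - [0,0,1.5,0,0,0,-1]
    - [0,0,0.7,0,0,0,-1]
    - [0,0,0,0,0,0,-1]

```text
clock: 22.52
ee_pos: [0.4703, -0.2761, 0.1025]
eef_rot: [-0.0, 0.983, 0.186, -0.0]
force: [0.4, 0.0, 0.1]
opening: 0.0005
```

Request:
drive_tool:
  moves:
    - [0,0,0.3,0,0,0,-1]
    - [0,0,0.2,0,0,0,-1]
    - [0,0,0,0,0,0,-1]

```text
clock: 22.9
ee_pos: [0.4701, -0.2764, 0.0976]
eef_rot: [0.0, 0.983, 0.185, 0.0]
force: [-0.1, -1.1, 0.2]
opening: -0.0
```

Request:
drive_tool:
  moves:
    - [0,0,0.25,0,0,0,-1]
    - [0,0,0,0,0,0,-1]

```text
clock: 23.15
ee_pos: [0.47, -0.2763, 0.0948]
eef_rot: [-0.0, 0.983, 0.185, -0.0]
force: [-0.1, -0.1, 0.5]
opening: -0.0
```

Request:
drive_tool:
  moves:
    - [0,0,0.2,0,0,0,-1]
    - [0,0,0,0,0,0,-1]

```text
clock: 23.4
ee_pos: [0.47, -0.2763, 0.0928]
eef_rot: [-0.0, 0.983, 0.185, -0.0]
force: [0.5, 0.4, 0.4]
opening: -0.0003
```

Request:
drive_tool:
  moves:
    - [0,0,0.15,0,0,0,-1]
    - [0,0,0,0,0,0,-1]

```text
clock: 23.65
ee_pos: [0.4701, -0.2763, 0.0914]
eef_rot: [-0.0, 0.983, 0.185, -0.0]
force: [0.3, 0.9, 0.1]
opening: 0.0
```

Request:
drive_tool:
  moves:
    - [0,0,0.15,0,0,0,-1]
    - [0,0,0,0,0,0,-1]

```text
clock: 23.9
ee_pos: [0.4705, -0.2765, 0.0902]
eef_rot: [0.0, 0.983, 0.185, 0.0]
force: [-0.7, 0.7, 3.0]
opening: -0.0006
```

Contact on the head at TCP z of 90.5 mm. With the lap face felt at 91.4 mm, a home pin (head top 116 mm) puts the face at 117 mm, which matches the cameras. Had the pin stood 7 mm high, the face would be at 124 mm, outside its stated range. So the pin is home. Back to the lap.

Request:
drive_tool:
  moves:
    - [0,0,-3,0,0,0,-1]
    - [0,0,-4,0,0,0,-1]
    - [1.56,-2.28,-1,0,0,0,-1]
    - [3.2,-4.64,0,0,0,0,-1]
    - [3.2,-4.64,0,0,0,0,-1]
    - [3.2,-4.64,0,0,0,0,-1]
    - [3.2,-4.64,0,0,0,0,-1]
    - [3.2,-4.64,0,0,0,0,-1]

```text
clock: 24.9
ee_pos: [0.541, 0.0266, 0.17]
eef_rot: [0.0, 0.983, 0.185, -0.0]
force: [1.2, 0.1, -0.6]
opening: 0.0001
```

Request:
drive_tool:
  moves:
    - [0,0,2.5,0,0,0,-1]
    - [0,0,2.5,0,0,0,-1]
    - [0,0,1.2,0,0,0,-1]
    - [0,0,0.5,0,0,0,-1]
    - [0,0,0,0,0,0,-1]

```text
clock: 25.52
ee_pos: [0.5411, 0.0248, 0.1032]
eef_rot: [0.0, 0.983, 0.185, 0.0]
force: [-0.2, 0.1, 0.3]
opening: -0.0001
```

```bash
python3 - <<'E'
import numpy as np
a=np.radians(9*np.arange(41));P=np.c_[4.5*np.cos(a),-4.5*np.sin(a)].round(2)
d=np.diff(P,axis=0).round(2)
for i in range(0,40,8):print(d[i:i+8].tolist())
E
```

```text
[[-0.06, -0.7], [-0.16, -0.69], [-0.27, -0.65], [-0.37, -0.61], [-0.46, -0.53], [-0.53, -0.46], [-0.61, -0.37], [-0.65, -0.27]]
[[-0.69, -0.16], [-0.7, -0.06], [-0.7, 0.06], [-0.69, 0.16], [-0.65, 0.27], [-0.61, 0.37], [-0.53, 0.46], [-0.46, 0.53]]
[[-0.37, 0.61], [-0.27, 0.65], [-0.16, 0.69], [-0.06, 0.7], [0.06, 0.7], [0.16, 0.69], [0.27, 0.65], [0.37, 0.61]]
[[0.46, 0.53], [0.53, 0.46], [0.61, 0.37], [0.65, 0.27], [0.69, 0.16], [0.7, 0.06], [0.7, -0.06], [0.69, -0.16]]
[[0.65, -0.27], [0.61, -0.37], [0.53, -0.46], [0.46, -0.53], [0.37, -0.61], [0.27, -0.65], [0.16, -0.69], [0.06, -0.7]]
```

Down to about 8 N (TCP about 89.1 mm).

Request:
drive_tool:
  moves:
    - [0,0,0.6,0,0,0,-1]
    - [0,0,0.4,0,0,0,-1]
    - [0,0,0.25,0,0,0,-1]
    - [0,0,0.12,0,0,0,-1]
    - [0,0,0.0,0,0,0,-1]

```text
clock: 26.15
ee_pos: [0.5409, 0.0248, 0.0897]
eef_rot: [0.0, 0.983, 0.185, -0.0]
force: [-1.6, -0.3, 6.2]
opening: 0.0002
```

Request:
drive_tool:
  moves:
    - [0,0,0.06,0,0,0,-1]
    - [-0.06,-0.7,0,0,0,0,-1]
    - [-0.16,-0.69,0,0,0,0,-1]
    - [-0.27,-0.65,0,0,0,0,-1]
    - [-0.37,-0.61,0,0,0,0,-1]

```text
clock: 26.78
ee_pos: [0.5254, 0.0457, 0.0899]
eef_rot: [0.001, 0.983, 0.185, 0.002]
force: [2.7, -3.2, 6.1]
opening: 0.0004
```

```bash
cat > ang.py <<'E'
from h import *
s=read_state();print(s["clock"],s["ee_pos"],s["force"].round(1),s["opening"])
Z=.115
def go(n):
    m=camera_model(n);im=capture(n);cv2.imwrite(f"pics/{n}_{s['clock']:.2f}.png",im)
    q=rot(m["attitude"]).inv()
    # rectify lap plane to 0.5 mm/px and find the white stripe between radius 24 and 60 mm
    g=np.linspace(-80,80,321);X,Y=np.meshgrid(g,g);W=np.stack([.499+X/1e3,.0085+Y/1e3,np.full_like(X,Z)],-1).reshape(-1,3)
    c=q.apply(W-m["position"]);u=(c[:,0]/c[:,2]*m["fx"]+m["cx"]).reshape(X.shape).astype(np.float32);v=(c[:,1]/c[:,2]*m["fy"]+m["cy"]).reshape(X.shape).astype(np.float32)
    r=cv2.remap(im,u,v,cv2.INTER_LINEAR);h=cv2.cvtColor(r,cv2.COLOR_BGR2HSV);rho=np.hypot(X,Y)
    w=(h[...,1]<60)&(h[...,2]>90)&(rho>24)&(rho<60)
    for ce,st in blobs(w,80):
        x,y=g[int(ce[0])],g[int(ce[1])];print(n,"stripe? angle deg",np.degrees(np.arctan2(y,x)).round(1),"r",np.hypot(x,y).round(1),"area mm2",st[4]/4)
for n in("top","side","wrist"):go(n)
E
python3 ang.py
```

```text
26.775 [0.52541927 0.04567964 0.08987271] [ 2.7 -3.2  6.1] 0.00037240855886221656
side stripe? angle deg 38.1 r 55.9 area mm2 44.25
wrist stripe? angle deg 45.5 r 44.2 area mm2 310.5
wrist stripe? angle deg 62.4 r 48.5 area mm2 97.25
```

Carrying well: the stripe went from about 11.5° to 45.5° for 36° commanded. Pressing 0.5 mm more and continuing round.

Request:
drive_tool:
  moves:
    - [-0.46,-0.53,0.03,0,0,0,-1]
    - [-0.53,-0.46,0.02,0,0,0,-1]
    - [-0.61,-0.37,0,0,0,0,-1]
    - [-0.65,-0.27,0,0,0,0,-1]
    - [-0.69,-0.16,0,0,0,0,-1]
    - [-0.7,-0.06,0,0,0,0,-1]

```text
clock: 27.68
ee_pos: [0.4856, 0.0511, 0.0897]
eef_rot: [-0.0, 0.983, 0.185, 0.003]
force: [3.2, 0.2, 5.6]
opening: 0.0001
```

Request:
drive_tool:
  moves:
    - [-0.7,0.06,0,0,0,0,-1]
    - [-0.69,0.16,0,0,0,0,-1]
    - [-0.65,0.27,0,0,0,0,-1]
    - [-0.61,0.37,0,0,0,0,-1]
    - [-0.53,0.46,0,0,0,0,-1]
    - [-0.46,0.53,0,0,0,0,-1]

```text
clock: 28.42
ee_pos: [0.4576, 0.0213, 0.0894]
eef_rot: [-0.0, 0.983, 0.186, 0.002]
force: [1.1, 4.2, 6.9]
opening: -0.0002
```

```bash
python3 ang.py
```

```text
28.425 [0.45755106 0.02132863 0.08936219] [1.1 4.2 6.9] -0.00017736268209361247
side stripe? angle deg 126.1 r 39.0 area mm2 248.5
wrist stripe? angle deg 170.6 r 43.1 area mm2 116.25
wrist stripe? angle deg 159.7 r 47.5 area mm2 96.75
wrist stripe? angle deg 125.2 r 41.6 area mm2 305.5
```

Some slip (lap at 114°, finger at 142°) where the pressure dipped to 5.6 N. Adding 0.5 mm.

Request:
drive_tool:
  moves:
    - [-0.37,0.61,0.03,0,0,0,-1]
    - [-0.27,0.65,0.02,0,0,0,-1]
    - [-0.16,0.69,0,0,0,0,-1]
    - [-0.06,0.7,0,0,0,0,-1]
    - [0.06,0.7,0,0,0,0,-1]
    - [0.16,0.69,0,0,0,0,-1]

```text
clock: 29.32
ee_pos: [0.4651, -0.0189, 0.0886]
eef_rot: [-0.0, 0.983, 0.186, 0.001]
force: [-0.9, 2.9, 9.3]
opening: -0.0003
```

Request:
drive_tool:
  moves:
    - [0.27,0.65,0,0,0,0,-1]
    - [0.37,0.61,0,0,0,0,-1]
    - [0.46,0.53,0,0,0,0,-1]
    - [0.53,0.46,0,0,0,0,-1]
    - [0.61,0.37,0,0,0,0,-1]
    - [0.65,0.27,0,0,0,0,-1]

```text
clock: 30.08
ee_pos: [0.5016, -0.0364, 0.0884]
eef_rot: [0.0, 0.983, 0.185, -0.0]
force: [-3.4, -0.2, 9.9]
opening: -0.0002
```

```bash
python3 ang.py
```

```text
30.075 [ 0.50164287 -0.03637386  0.08840349] [-3.4 -0.2  9.9] -0.00024012067376017016
side stripe? angle deg -138.2 r 37.5 area mm2 192.75
wrist stripe? angle deg -86.0 r 49.6 area mm2 111.75
wrist stripe? angle deg -88.6 r 40.0 area mm2 102.5
wrist stripe? angle deg -140.7 r 28.4 area mm2 66.25
```

Request:
drive_tool:
  moves:
    - [0.69,0.16,0,0,0,0,-1]
    - [0.7,0.06,0,0,0,0,-1]
    - [0.7,-0.06,0,0,0,0,-1]
    - [0.69,-0.16,0,0,0,0,-1]
    - [0.65,-0.27,0,0,0,0,-1]
    - [0.61,-0.37,0,0,0,0,-1]

```text
clock: 30.98
ee_pos: [0.5377, -0.0169, 0.0887]
eef_rot: [0.001, 0.983, 0.185, 0.0]
force: [-0.9, -2.3, 9.7]
opening: -0.0003
```

Request:
drive_tool:
  moves:
    - [0.53,-0.46,0,0,0,0,-1]
    - [0.46,-0.53,0,0,0,0,-1]
    - [0.37,-0.61,0,0,0,0,-1]
    - [0.27,-0.65,0,0,0,0,-1]
    - [0.16,-0.69,0,0,0,0,-1]
    - [0.06,-0.7,0,0,0,0,-1]

```text
clock: 31.72
ee_pos: [0.5431, 0.0238, 0.0891]
eef_rot: [0.001, 0.983, 0.185, 0.002]
force: [0.3, -4.2, 8.9]
opening: 0.0
```

```bash
python3 ang.py
```

```text
31.725 [0.54307272 0.02380492 0.08908103] [ 0.3 -4.2  8.9] 3.712131133025581e-05
wrist stripe? angle deg 15.6 r 44.6 area mm2 118.25
wrist stripe? angle deg 27.7 r 46.3 area mm2 98.25
```

Request:
drive_tool:
  moves:
    - [-0.06,-0.7,0,0,0,0,-1]
    - [-0.16,-0.69,0,0,0,0,-1]
    - [-0.27,-0.65,0,0,0,0,-1]
    - [0,0,0,0,0,0,-1]
    - [0,0,-0.6,0,0,0,-1]
    - [0,0,-5,0,0,0,-1]
    - [-4,2,-4,0,0,0,-1]
    - [-5,3,0,0,0,0,-1]

```text
clock: 32.88
ee_pos: [0.4651, -0.037, 0.1865]
eef_rot: [0.0, 0.982, 0.187, 0.003]
force: [0.4, -1.1, -0.3]
opening: 0.0
```

```bash
python3 ang.py
```

```text
32.875 [ 0.46514481 -0.03696304  0.18654461] [ 0.4 -1.1 -0.3] 1.1112811575024252e-05
side stripe? angle deg -30.2 r 45.7 area mm2 265.75
wrist stripe? angle deg -25.4 r 43.2 area mm2 304.75
```

Request:
drive_tool:
  moves:
    - [0,0,0,0,0,0,-1]

```text
clock: 33.15
ee_pos: [0.4635, -0.0365, 0.1837]
eef_rot: [-0.0, 0.983, 0.186, 0.0]
force: [0.1, 1.0, -0.8]
opening: 0.0001
```

```bash
python3 ang.py; python3 - <<'E'
import workcell,cv2
s3=cv2.imread("pics/s3.png");t3=cv2.imread("pics/t3.png")
import h
src=open("ang.py").read().replace("im=capture(n)","im=(s3 if n=='side' else t3)").replace('("top","side","wrist")','("top","side")').replace("pics/{n}_","pics/x{n}_")
exec(src)
T=h.rot(s["eef_rot"]).inv().apply(h.np.array([.499,.0085,.1032])-s["ee_pos"])*100+[3.64,2.645,0]
print("shift to psi=-36, z .1032:",T.round(2))
E
```

```text
33.15 [ 0.4635473  -0.03653878  0.18370628] [ 0.1  1.  -0.8] 0.00013955157178944367
side stripe? angle deg -30.2 r 45.7 area mm2 268.25
wrist stripe? angle deg -25.4 r 43.2 area mm2 301.0
33.3 [ 0.46374268 -0.03601264  0.18347542] [ 0.4 -0.1 -0.3] 8.240340707052756e-05
top stripe? angle deg 11.4 r 42.9 area mm2 310.75
side stripe? angle deg 4.5 r 44.1 area mm2 298.5
shift to psi=-36, z .1032: [ 8.55 -0.2   8.03]
```

Lap stands about 36° short of the full turn. I'll set the tips down again at ψ = −36° and finish the turn.

Request:
drive_tool:
  moves:
    - [4.3,-0.1,2,0,0,0,-1]
    - [4.25,-0.1,2,0,0,0,-1]
    - [0,0,2.5,0,0,0,-1]
    - [0,0,1.5,0,0,0,-1]
    - [0,0,0,0,0,0,-1]
    - [0,0,0.6,0,0,0,-1]
    - [0,0,0.4,0,0,0,-1]
    - [0,0,0,0,0,0,-1]

```text
clock: 34.3
ee_pos: [0.5421, -0.0043, 0.0938]
eef_rot: [0.0, 0.983, 0.185, 0.0]
force: [0.3, -0.5, 0.2]
opening: 0.0
```

Request:
drive_tool:
  moves:
    - [0,0,0.25,0,0,0,-1]
    - [0,0,0.2,0,0,0,-1]
    - [0,0,0.05,0,0,0,-1]

```text
clock: 34.67
ee_pos: [0.5426, -0.0042, 0.0893]
eef_rot: [0.0, 0.983, 0.185, 0.0]
force: [-1.0, -0.6, 8.3]
opening: 0.0002
```

Request:
drive_tool:
  moves:
    - [0.37,-0.61,0,0,0,0,-1]
    - [0.27,-0.65,0,0,0,0,-1]
    - [0.16,-0.69,0,0,0,0,-1]
    - [0.06,-0.7,0,0,0,0,-1]
    - [0,0,0,0,0,0,-1]

```text
clock: 35.3
ee_pos: [0.5419, 0.0237, 0.0897]
eef_rot: [0.0, 0.983, 0.185, 0.001]
force: [0.8, -0.1, 6.3]
opening: -0.0001
```

Request:
drive_tool:
  moves:
    - [0,0,-0.6,0,0,0,-1]
    - [0,0,-5,0,0,0,-1]
    - [-4,2,-4,0,0,0,-1]
    - [-5,4,0,0,0,0,-1]
    - [-5,4,0,0,0,0,-1]
    - [-5,4,0,0,0,0,-1]
    - [0,0,0,0,0,0,-1]
    - [0,0,0,0,0,0,-1]

```text
clock: 36.3
ee_pos: [0.417, -0.1715, 0.1848]
eef_rot: [-0.0, 0.983, 0.185, 0.0]
force: [-0.3, 0.3, 1.0]
opening: -0.0002
```

```bash
python3 ang.py
```

```text
36.3 [ 0.41701145 -0.17150412  0.18479112] [-0.3  0.3  1. ] -0.00024764285128583887
top stripe? angle deg 4.7 r 43.1 area mm2 296.0
side stripe? angle deg -1.9 r 44.5 area mm2 259.75
```

The lap is 6.5° short of exact (top −6.7°, side −6.4°), inside the 14° allowed. One last look at the whole scene.

```bash
python3 - <<'E'
from h import *
t=capture("top");s=capture("side");st=read_state();print(st["clock"],st["force"].round(1),[b for b in blobs(red(t)) if b[0][0]>300])
cv2.imwrite("pics/v11.png",np.hstack([cv2.resize(t[90:290,80:440],(480,267)),cv2.resize(s[120:260,170:370],(320,267))]))
E
```

```text
36.55 [-0.1  0.1 -1.2] []
```

View pics/v11.png

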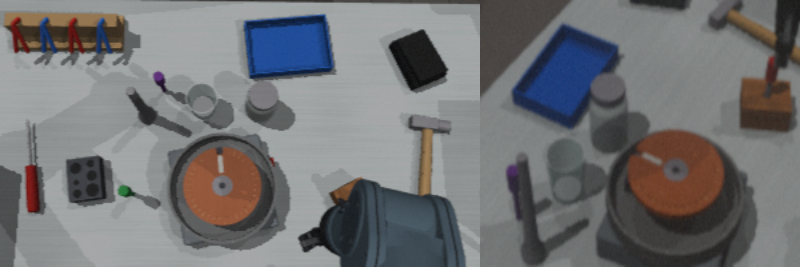

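The notch is back at the lock hole, the pin is upright in the block (side crop about 770,75), and the bystanders are where they were. The arm is clear of everything, so I hand in.

```bash
python3 -c "
from workcell import *
print(finish_job())"
```

```text
the job is handed in; nothing more can be done
None
```

I drew the red pin out and parked it in the wooden block, turned the lap once round counter-clockwise, and handed the job in at about 36.6 s. No verdict is reported, so the result below rests on my own last checks.

- **Pin:** It stands upright in the block's hole. I confirmed it is home by feeling the head with shut fingers, contact at a TCP height of 90.5 mm, which is consistent with the lap face at about 117 mm. One earlier camera estimate put the head 5 mm higher. An earlier feel had not reached the head, because the fingertips turned out to sit about 25 mm behind the reported TCP.
- **Lap:** The highest pressure I read was 9.9 N, though readings came only at the end of each move. The fingers slipped, so I lifted off about 36° short and finished with a second touch. The stripe ended 6.7° (top camera) and 6.4° (side camera) short of the exact turn, about 6.17 rad, inside the 14° allowed.
- **Rest of the bench:** The last picture shows the other things where they were at the start, and the arm touching nothing. The arm hid the pin in the final top view, so there only the side view shows it.

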